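Take the drilled pot out of the vise and hold it down on the pot rinser

TASK

The nursery pot in the drill-press vise has just had its drain holes drilled: slide the vise's jaw open at least 20 mm while the pot stays in place, lift the pot out, still mouth down, and set it centred over the star of the pot rinser. Press the star down with the pot to about 10 mm of its 14 mm travel, the soft-spray position, keep it there for at least 3 seconds, and finish like that: the program ends with the pot still gripped and the star still held at that depth. Leave the bucket, saucer, scoop and hand fork alone.

Things in the scene. Friction and masses are not known exactly. Their poses are not given: they have to be found in the camera images.
- vise: Grey cast-iron drill-press vise fixed to the bench, 285 mm long. Origin on the bench midway between the closed jaws; z up, +x the way the sliding jaw opens, y along the jaw faces. Bed 18 mm above the bench; both jaws 100 mm wide, tops 54 mm above the bench. Fixed jaw on the -x side, back at x = -72 mm (bed and web to -88 mm). The half-nut is released, so the jaw slides freely.
- vise_jaw (a joint): How far the sliding jaw is opened along the vise's +x, in m: 0 closed on the pot (start), 0.035 fully open. About 4 N of friction plus 20 N per m/s; stays where it is left; screw and tommy bar travel with it.
- jaw_rib (a point): Middle of the top of the sliding jaw's rib, 60 mm above the bench, moves with the jaw (96 mm from the vise's origin when closed). The rib is a bar behind the jaw plate, 28 mm wide across y, 40 mm tall, running from 30 mm on the inner side of this point to 23 mm on the outer, free on both sides: pinch it from above across y and drag it along +x.
- fixed_pad (a point): Middle of the top edge of the fixed jaw's wooden pad, on the face towards the pot, 53 mm above the bench. Both jaws have such a pad, 96 mm wide, 31 to 53 mm above the bench, face 39 mm from the vise's origin when closed; the pot's lip is tucked 7 mm under each pad. After opening, shift the pot about 12 mm along the vise's +x, off this pad, then lift.
- nut_block (a point): Top middle of the fixed block at the vise's outer end that carries the screw, 54 mm above the bench, 166 mm from the vise's origin along +x. Block 18 mm along x, 60 mm wide; a small lever stands on it to 80 mm above the bench. The screw's tommy bar is beyond it.
- pot: Round orange plastic nursery pot, 50 to 100 g, mouth down on the vise bed between the jaws. Origin at the centre of the mouth (the underside), z up towards the pot's base. 90 mm high; outer diameter 80 mm at the mouth tapering to 56 mm at the base (64 mm at 60 mm above the origin); round the mouth a projecting lip, 92 mm in diameter and 10 mm high; walls 3 mm. Pinch it at the base end.
- pot_base (a point): Centre of the pot's flat base (with five drilled holes), 90 mm above the pot's origin along its z; the top of the pot as it stands mouth down.
- rinser: Stainless steel pot rinser fixed on the bench: drip tray 200 mm (x) by 180 mm (y), 22 mm high, with a flat black grating 20 mm above the bench and the spring-loaded star over its middle; a brass inlet pipe leaves on the +x side, to 130 mm from the middle. Origin on the bench below the star's axis, z up.
- star (a joint): How far the rinser's star is pressed straight down, in m: 0 up (start), 0.014 bottomed. Spring: starts to move at about 3.3 N and needs 6 N more per 10 mm, so about 9.3 N at 0.010 and 11.7 N bottomed; it springs back when let go.
- star_top (a point): On the star's vertical axis, level with the top of its arms, 54 mm above the bench when up; moves down with the star. The star has six flat radial arms, 9 mm wide, reaching 62 mm from the axis, on which the pot's rim sits; a small nozzle, 24 mm in diameter, rises 11 mm above the arms at the middle and goes inside the pot's mouth.
- bucket: Small steel bucket, 140 mm across the rim, 125 mm high, its wire handle hanging out to 90 mm from the axis; origin under its centre. Leave alone.
- saucer: Grey stone saucer, 124 mm across, 22 mm high; origin under its centre. Leave alone.
- scoop: Green plastic scoop, 220 mm long, 60 mm wide, 36 mm high, lying flat; blade to its +x, origin near the back of the blade, underside. Leave alone.
- fork: Hand fork with bamboo handle and three steel tines, 280 mm long, 62 mm wide, 28 mm high, lying flat; tines to its +x, origin near the middle, underside. Leave alone.
Not all that is in view belongs to the job. Of the things shaped like the pot, the orange one is meant.

How it is judged:
By the outcome, as a careful person would: the job done as asked, in the order asked, and still so for the second after the job is handed in, while the arm keeps its last pose, push and grip.
It also fails if it takes over 64 s, if anything falls off the work surface, if the arm or the gripper's body presses on something with over 40 N, if the wrist force passes 120 N, or if a joint passes its speed limit or range.

ROBOT

A 6-joint arm with a two-finger parallel gripper is mounted at the origin on the work surface. World frame = base frame: x ahead of the robot, y to its left, z up, the work surface at z = 0. Lengths are in m, angles in rad, forces in N, time in s.
With the tool pointing down it reaches from about 0.375 to 0.9 m from the base axis. Payload 3.1 kg.
Tool frame: the origin (TCP) lies between the finger pads; the fingertips stand 8 mm ahead of it and the grasp point (between the pads) lies 11 mm behind it; z points along the fingers, y is the line along which they close (so a half turn about z gives the same grasp; the last joint's range is limited). The gripper opens to 87 mm and grips with 3 to 60 N. Pads are 19 mm wide; open, the fingers measure 117 mm over their backs; the gripper's body (75 mm by 190 mm) begins 51 mm behind the grasp point.
Start: joints at [-1.508, 0.527, 1.433, -0, 1.181, -0.178], TCP at [0.15, -0.607, 0.231] pointing down, gripper open.
Joint ranges: [-3.08, 3.08], [-0.75, 2.2], [0.22, 2.44], [-1.43, 4.57], [0, 2.65], [-2.85, 2.85]. Speed limits (rad/s): [2.79, 2.79, 3.14, 3.14, 3.14, 3.14].

INTERFACE

Orientations are given as a unit quaternion [x, y, z, w].
In Python, from rig import robot gives the robot as it stands.
- The arm moves only by the tool move_arm, never from a script. Its argument "motion" is text: rows parted by semicolons, each of 5 numbers parted by spaces: the opening, from -1 (shut) to 1 (fully open), then the shift along the tool's x, y, z normalised to -1 to 1, where 1 is 0.2 m, then the turn about the tool's z normalised to -1 to 1, where 1 is pi rad. A call has 1 to 12 rows; each row is the pose to reach, as a shift and turn from the pose commanded when the call began, along the tool's axes at that moment, turning the shorter way round; what a row does not reach only later rows make up. A row lasts 1/12 s, in which the tool goes at most 41.7 mm and 7.16 degrees, less where a joint would pass 70% of its speed; a pose out of reach is approached as far as the arm can. A call with a number of a shift or a turn outside -1 to 1 is refused whole. A call with a gripper value outside its range is refused whole. The fingers move at their own pace and stop on an object; "newtons" is the grip in N (left out, the last holds). Time passes only in rows, so rows that repeat a pose let the fingers close. It gives the time, the measured TCP pose, the force, the opening and the grip force at its end, in the units of the state.
- robot.get_obs(): the state, without advancing time (a new reading comes with each control period).
- robot.camera(name): name is "scene" or "top"; returns (picture, depth): 420x560x3 uint8, red, green, blue; 420x560 float32, m along the optical axis (not along the pixel's ray), 0 where there is no reading.
- robot.camera_model(name): a dict with "mtx" (3x3 intrinsics, pixels), "D" ([k1, k2, p1, p2, k3] as OpenCV has them; the pictures are not rectified), "position" and "attitude" of the camera in the world. Camera axes: x right, y down, z forward; pixel columns grow to the right and rows downward; lengths in m; the calibration is good to about 2 mm. A picture is of the moment at which its call begins. camera_model takes no time and is no camera call.
- robot.hand_in(): hands the job in; it is judged then, once.
The state is a dict: "time": time; "q": joint angles; "joint_velocities": joint speeds; "joint_torque": joint torques, N m; "position": TCP position; "tool_rot": TCP orientation; "ft_force": force on the tool from outside, world axes, zero at the start; "moment": the same for the moment, N m; "grip_width": finger opening in m; "grip_force": force on a finger pad.
Only numpy, scipy, OpenCV 4.12 (cv2) and the standard library are available. Lean on these libraries where they do the work, as an engineer would, in place of code of your own. Each camera call takes 0.05 s, during which the arm holds its last target. There are 200 camera calls.

## Working session

There is one attempt and no reset: what is moved stays moved. The work goes in short steps, Python scripts to look and compute and a tool call to move; the robot and the scene stay as the last step left them, time stands still between calls to the robot, and variables do not carry over. Pictures are saved under pics/ and viewed, at most 10 in all, crops included, and the job is handed in when it is done.

Besides the shell and the picture viewer there is one more tool, called after "Emit:" as name(argument=value, ...) on one line, values as JSON. move_arm: Moves the arm, as the interface text tells. Its arguments: {"type":"object","properties":{"motion":{"type":"string"},"newtons":{"type":"number"}},"required":["motion"]}

```bash
mkdir -p pics; ls; cat > h.py <<'E'
import numpy as np, cv2
from scipy.spatial.transform import Rotation as R
from rig import robot
def cm(n):
    m=robot.camera_model(n); K=np.array(m["mtx"]);D=np.array(m["D"],float);p=np.array(m["position"]);a=np.array(m["attitude"])
    Rm=R.from_quat(a).as_matrix() if a.size==4 else a.reshape(3,3)
    return K,D,p,Rm
def ray(n,uv):
    K,D,p,Rm=cm(n); q=cv2.undistortPoints(np.array(uv,float).reshape(-1,1,2),K,D).reshape(-1,2)
    return p,np.c_[q,np.ones(len(q))]@Rm.T
def at_z(n,uv,z):
    p,d=ray(n,uv); return p+d*((z-p[2])/d[:,2])[:,None]
def at_depth(n,uv,dep):
    p,d=ray(n,uv); return p+d*np.asarray(dep)[:,None]
def proj(n,X):
    K,D,p,Rm=cm(n); r=cv2.Rodrigues(Rm.T)[0]
    return cv2.projectPoints(np.array(X,float).reshape(-1,1,3),r,-Rm.T@p,K,D)[0].reshape(-1,2)
def cloud(n,dep):
    v,u=np.nonzero(dep>0); P=at_depth(n,np.c_[u,v],dep[v,u]); return u,v,P
E
python3 - <<'E'
from h import *
for n in("scene","top"):
    im,d=robot.camera(n); cv2.imwrite(f"pics/{n}0.png",im[...,::-1]); np.savez(f"pics/{n}0.npz",im=im,d=d)
    print(n,robot.camera_model(n))
print(robot.get_obs())
E
```

```text
pics
scene {'mtx': array([[403.76280477,   0.        , 285.99193613],
       [  0.        , 403.76280477, 210.44022322],
       [  0.        ,   0.        ,   1.        ]]), 'D': array([-0.10072331,  0.        ,  0.        ,  0.        ,  0.        ]), 'position': array([1.09306438, 0.61780336, 0.93595847]), 'attitude': array([ 0.33929098,  0.86083206, -0.35610991, -0.1305202 ])}
top {'mtx': array([[402.67207166,   0.        , 277.71559214],
       [  0.        , 402.67207166, 205.65939713],
       [  0.        ,   0.        ,   1.        ]]), 'D': array([-0.05917663,  0.        ,  0.        ,  0.        ,  0.        ]), 'position': array([ 0.44095709, -0.01066747,  1.41180405]), 'attitude': array([ 0.71343046, -0.69947036,  0.03149842, -0.02767737])}
{'time': 0.1, 'q': array([-1.50747579e+00,  5.28365601e-01,  1.43375284e+00, -1.57932370e-05,
        1.18142620e+00, -1.78482970e-01]), 'joint_velocities': array([-0.00012252, -0.00300369, -0.00427624, -0.00012402,  0.00185937,
        0.00059605]), 'joint_torque': array([-3.33832159e-04, -4.40985990e+01, -1.77150911e+01,  6.35318086e-02,
        5.34290413e-02, -4.44920465e-05]), 'position': array([ 0.14965224, -0.60615913,  0.22968094]), 'tool_rot': array([ 9.92699446e-01,  1.20610350e-01,  4.88773839e-05, -9.74797081e-04]), 'ft_force': array([ 0.12413654, -0.31522116, -0.02540211]), 'moment': array([ 0.0741729 , -0.08912542, -0.03538294]), 'grip_force': 0.0, 'grip_width': 0.0872115181864708}
```

View pics/top0.png

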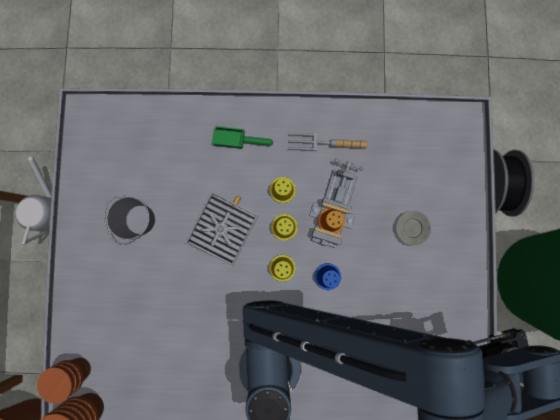

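View pics/scene0.png

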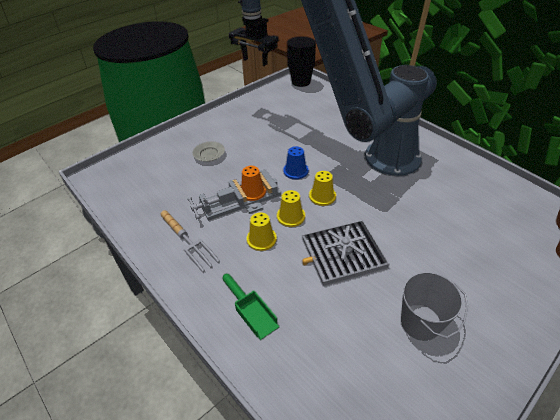

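Top view: candidates are orange pot (333,220), yellow pots (283,189), (285,227), (282,268), blue pot (328,277), terracotta stack (65,385) off the bench. I choose the orange one in the vise, which is at (252,182) in the scene view. The rinser is at top (222,229) / scene (345,245), and the bucket at top (130,220).

```bash
python3 - <<'E'
from h import *
t=np.load("pics/top0.npz");s=np.load("pics/scene0.npz")
a=cv2.resize(t["im"][150:260,290:380],None,fx=4.4,fy=4.4,interpolation=cv2.INTER_CUBIC)
b=cv2.resize(s["im"][150:230,180:295],None,fx=3.4,fy=3.4,interpolation=cv2.INTER_CUBIC)
W=np.zeros((600,800,3),np.uint8); W[:a.shape[0],:396]=a[:600]; W[:b.shape[0],400:400+b.shape[1]]=b[:,:400]
c=cv2.resize(s["im"][215:290,295:395],None,fx=4,fy=4,interpolation=cv2.INTER_CUBIC);W[290:590,400:800]=c
cv2.imwrite("pics/c1.png",W[...,::-1])
for n,o in(("top",t),("scene",s)):
    u,v,P=cloud(n,o["d"]); c=o["im"][v,u].astype(int)
    hsv=cv2.cvtColor(o["im"],cv2.COLOR_RGB2HSV)[v,u]
    m=(hsv[:,0]<14)&(hsv[:,1]>170)&(P[:,2]>0.02)&(P[:,0]>.35)&(P[:,0]<.8)&(abs(P[:,1])<.4)
    Q=P[m]; print(n,"orange",m.sum(),Q.min(0),Q.max(0))
    z=Q[:,2]; zt=np.percentile(z,97); T=Q[z>zt-.006]; (cx,cy),r=cv2.minEnclosingCircle(T[:,:2].astype(np.float32)); print(" top z",np.median(T[:,2]),T.mean(0),cx,cy,r)
    bz=P[(abs(P[:,2])<.015)&(P[:,0]>.3)&(P[:,0]<.9)&(abs(P[:,1])<.4)][:,2]; print(" bench z",np.median(bz))
    # rinser region
    if n=="top": ctr=at_z(n,[[221,229]],.054)[0]; print(" star guess",ctr)
    else: print(" star guess",at_z(n,[[346,242]],.054)[0])
    # vise nonorange hi points
    q=Q.mean(0); mm=(np.hypot(P[:,0]-q[0]-.06,P[:,1]-q[1])<.17)&(P[:,2]>.042)&(P[:,2]<.066)&(hsv[:,1]<120)
    V=P[mm]; print(" vise pts",len(V)); 
    if len(V): 
        w,e=np.linalg.eigh(np.cov(V[:,:2].T)); print(V.mean(0),e[:,1],np.degrees(np.arctan2(e[1,1],e[0,1])))
E
```

```text
top orange 159 [ 0.47329366 -0.22063644  0.02426154] [ 0.55251975 -0.15640239  0.10152277]
 top z 0.09484999066439026 [ 0.50878643 -0.17845632  0.09547164] 0.5096349716186523 -0.19101718068122864 0.028423288837075233
 bench z 0.0014215364099869898
 star guess [0.47223035 0.17261368 0.054     ]
 vise pts 821
[ 0.55223615 -0.21211415  0.05463664] [-0.96039166  0.27865367] 163.82013222921455
scene orange 371 [ 0.47592768 -0.2385083   0.0209229 ] [ 0.55295947 -0.15505068  0.11061961]
 top z 0.10649222627185628 [ 0.51839158 -0.19071901  0.10643862] 0.514743983745575 -0.19942450523376465 0.02978452481329441
 bench z 0.00011489475306342145
 star guess [0.47725999 0.17884105 0.054     ]
 vise pts 641
[ 0.56487212 -0.20955035  0.05292295] [-0.95437542  0.29860938] 162.62590160897284
```

View pics/c1.png

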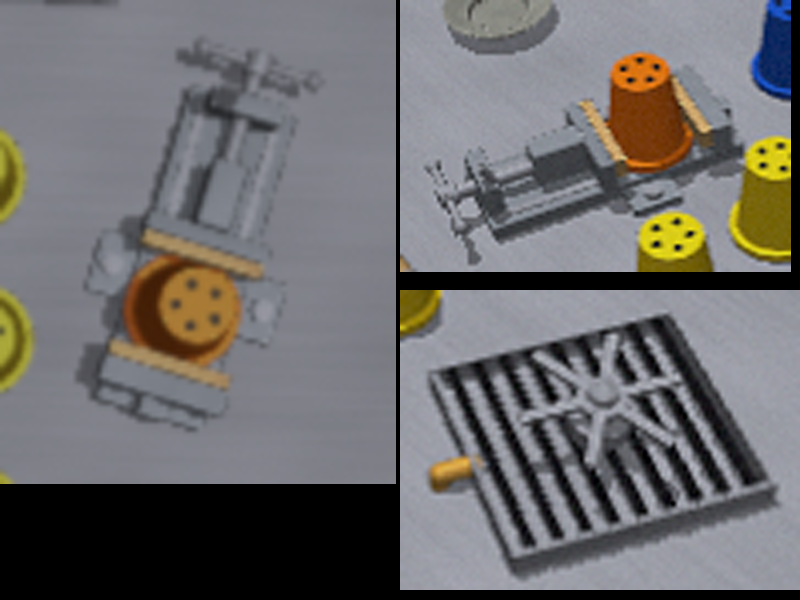

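The crop confirms the orange pot is the one in the vise, clamped between two tan pads. In the crop, its base's middle hole is at top (204,303) and scene (640,73). The rib lies behind the upper pad at (222,193), with the nut block at about (245,105).

```bash
cat >> h.py <<'E'
def tri(a,b):
    p,d=ray("top",[a]);q,e=ray("scene",[b]);d=d[0]/np.linalg.norm(d);e=e[0]/np.linalg.norm(e)
    s=np.linalg.lstsq(np.c_[d,-e],q-p,rcond=None)[0]; A=p+d*s[0];B=q+e*s[1]; return (A+B)/2,np.linalg.norm(A-B)
E
python3 - <<'E'
from h import *
T=lambda x,y:((x+.5)/4.4-.5+290,(y+.5)/4.4-.5+150)
S=lambda x,y:((x-400+.5)/3.4-.5+180,(y+.5)/3.4-.5+150)
S2=lambda x,y:((x-400+.5)/4-.5+295,(y-290+.5)/4-.5+215)
print("base",tri(T(203,303),S(640,73)))
# pads: tan pixels; top view, fit at z=.053
t=np.load("pics/top0.npz");s=np.load("pics/scene0.npz")
for nm,a,b in(("slide pad outer edge",T(147,231),T(264,265)),("slide inner",T(143,243),T(260,275)),("fixed inner",T(113,343),T(228,378)),("fixed outer",T(110,352),T(226,387))):
    X=at_z("top",[a,b],.053); d=X[1]-X[0]; print(nm,X.mean(0).round(4),np.linalg.norm(d).round(4),np.degrees(np.arctan2(d[1],d[0])).round(1))
for nm,a,b in(("scene slide pad outer edge",S(580,103),S(622,172)),("scene fixed inner",S(672,82),S(705,143))):
    X=at_z("scene",[a,b],.053); d=X[1]-X[0]; print(nm,X.mean(0).round(4),np.linalg.norm(d).round(4),np.degrees(np.arctan2(d[1],d[0])).round(1))
a=t["im"][185:275,180:265]; a=cv2.resize(a,None,fx=6,fy=6,interpolation=cv2.INTER_CUBIC)
b=cv2.resize(s["im"][215:290,295:395],None,fx=3,fy=3,interpolation=cv2.INTER_CUBIC)
# circular symmetry check: rinser outline from depth
for n,o in(("top",t),("scene",s)):
    u,v,P=cloud(n,o["d"]); m=(np.hypot(P[:,0]-.475,P[:,1]-.175)<.15)&(P[:,2]>.012)&(P[:,2]<.07)
    hsv=cv2.cvtColor(o["im"],cv2.COLOR_RGB2HSV)[v,u]; m&=~((hsv[:,1]>120))
    r=cv2.minAreaRect(P[m][:,:2].astype(np.float32)); print(n,"rect",r,m.sum())
    k=(np.hypot(P[:,0]-.475,P[:,1]-.175)<.08)&(P[:,2]>.048)&(P[:,2]<.075); print(" star pts",k.sum(),P[k].mean(0),np.median(P[k],0))
W=np.zeros((600,800,3),np.uint8); W[:a.shape[0],:a.shape[1]]=a; W[:b.shape[0],500:500+b.shape[1]]=b
cv2.imwrite("pics/c2.png",W[:560,:,::-1])
E
```

```text
base (array([ 0.51188267, -0.20585187,  0.10357901]), np.float64(0.002117092757669652))
slide pad outer edge [ 0.5579 -0.2158  0.053 ] 0.094 -105.1
slide inner [ 0.5494 -0.2127  0.053 ] 0.0935 -104.2
fixed inner [ 0.4708 -0.1895  0.053 ] 0.0922 -105.8
fixed outer [ 0.4639 -0.1877  0.053 ] 0.0929 -105.7
scene slide pad outer edge [ 0.5628 -0.2078  0.053 ] 0.1097 73.6
scene fixed inner [ 0.479  -0.1768  0.053 ] 0.0967 68.9
top rect ((0.48717233538627625, 0.1713506132364273), (0.1817927360534668, 0.22964422404766083), 64.58462524414062) 1603
 star pts 314 [0.47409174 0.17693381 0.05560576] [0.474434   0.17714693 0.05490006]
scene rect ((0.48963290452957153, 0.16940781474113464), (0.1854795217514038, 0.2321416735649109), 64.90491485595703) 2194
 star pts 394 [0.48009228 0.17691605 0.0538524 ] [0.47969865 0.17998914 0.05336014]
```

View pics/c2.png

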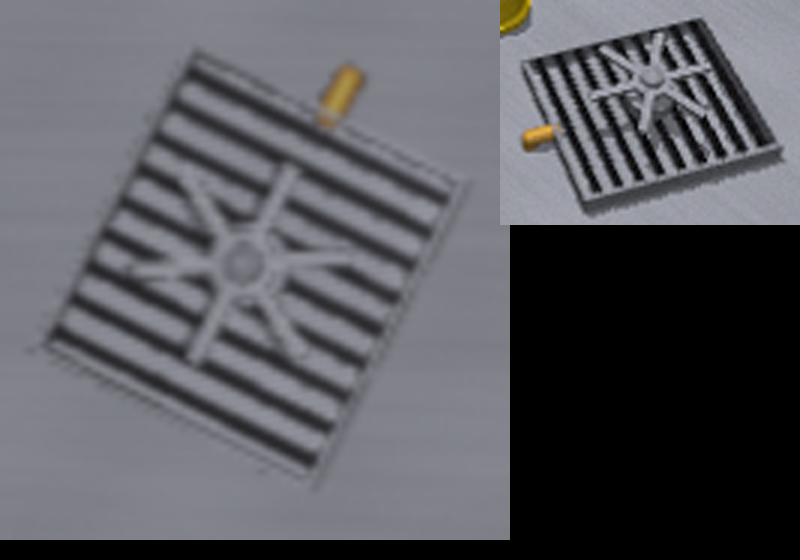

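```bash
cat > fit.py <<'E'
from h import *
T=lambda x,y:((x+.5)/4.4-.5+290,(y+.5)/4.4-.5+150)
S=lambda x,y:((x-400+.5)/3.4-.5+180,(y+.5)/3.4-.5+150)
print("nozzle",tri(((242.5)/6-.5+180,(262.5)/6-.5+185),((154.5)/3-.5+295,(75.5)/3-.5+215)))
yaw=np.radians(-15.3);c,s=np.cos(yaw),np.sin(yaw)
from scipy.optimize import least_squares
# vise-frame pts and clicks (top, scene)
L=[((0,0,.108),T(203,303),S(640,73)),((-.039,.048,.053),T(113,343),S(705,143)),((-.039,-.048,.053),T(228,378),S(672,82)),
   ((.047,.048,.053),T(147,231),None),((.047,-.048,.053),T(266,265),None)]
def W(p,X): c,s=np.cos(p[2]),np.sin(p[2]); return [p[0]+c*X[0]-s*X[1],p[1]+s*X[0]+c*X[1],X[2]]
for which in("top","scene","both"):
    def f(p):
        r=[]
        for X,a,b in L:
            if which!="scene": r+=list(proj("top",[W(p,X)])[0]-a)
            if b and which!="top": r+=list(proj("scene",[W(p,X)])[0]-b)
        return r
    o=least_squares(f,[.512,-.203,yaw],loss="soft_l1"); print(which,o.x.round(4),np.degrees(o.x[2]).round(1),np.round(o.fun,1))
p=o.x
t=np.load("pics/top0.npz")["im"].copy();sc=np.load("pics/scene0.npz")["im"].copy()
o=[]
for n,im,(x0,x1,y0,y1),k in(("top",t,(295,370,150,260),5),("scene",sc,(180,295,150,230),4)):
    big=cv2.resize(im[y0:y1,x0:x1],None,fx=k,fy=k,interpolation=cv2.INTER_CUBIC)
    def d(pts,col):
        q=proj(n,[W(p,X) for X in pts]); q=((q+.5-[x0,y0])*k-.5).round().astype(int); cv2.polylines(big,[q.reshape(-1,1,2)],True,col,1)
    d([(.066,.014,.06),(.119,.014,.06),(.119,-.014,.06),(.066,-.014,.06)],(0,255,0))
    d([(.157,.03,.054),(.175,.03,.054),(.175,-.03,.054),(.157,-.03,.054)],(0,0,255))
    for x in(-.039,.039): d([(x,.048,.053),(x,-.048,.053)],(255,0,255))
    th=np.linspace(0,6.28,40); d([(.028*np.cos(h),.028*np.sin(h),.108) for h in th],(0,255,255)); d([(.046*np.cos(h),.046*np.sin(h),.028) for h in th],(255,255,255))
    o.append(big)
H=np.zeros((600,840,3),np.uint8)
for b,x in zip(o,(0,376)): H[:b.shape[0],x:x+b.shape[1]]=b[:600]
cv2.imwrite("pics/c3.png",cv2.resize(H,(800,571))[...,::-1])
E
python3 fit.py
```

```text
nozzle (array([0.47450161, 0.17566916, 0.05929541]), np.float64(0.00013930699104107002))
top [ 0.511  -0.2029 -0.283 ] -16.2 [-0.9  0.4  0.2 -1.1  1.3 -0.6 -0.1  0.2 -0.2  0.9]
scene [ 0.515  -0.1942 -0.3923] -22.5 [ 1.1  1.  -0.9 -0.4 -0.1 -0.4]
both [ 0.5114 -0.201  -0.3171] -18.2 [-1.5  0.3  0.6 -0.4 -0.6 -1.8 -0.7 -2.8  0.2 -0.4 -1.9 -2.  -0.1 -0.3
 -0.4  1.3]
```

View pics/c3.png

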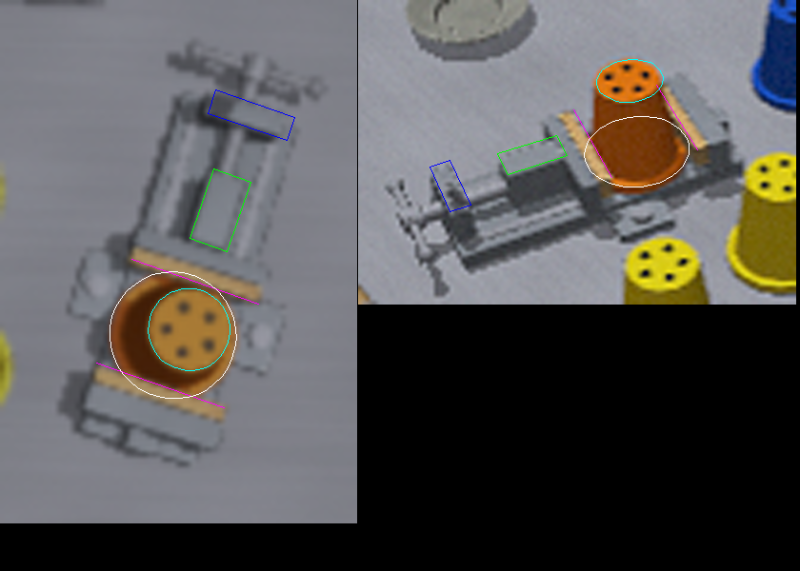

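The overlay agrees to about 1 px in the top view: pads, pot base and rib all line up. So I take the vise from the top fit as (0.511, -0.203), yaw -16.2°, with the rib near (0.603, -0.230) and the star near (0.4745, 0.1757). Next I'll work out the moves.

```bash
cat > go.py <<'E'
from h import *
import sys
# go.py x y z yaw_deg_of_tool_x
o=robot.get_obs(); P=o["position"]; M=R.from_quat(o["tool_rot"]).as_matrix()
yaw=np.degrees(np.arctan2(M[1,0],M[0,0]))
print("t",round(o["time"],2),"pos",P.round(4),"yaw",yaw.round(2),"q",o["q"].round(2),"F",o["ft_force"].round(2),"w",round(o["grip_width"],4),"gf",o["grip_force"])
if len(sys.argv)>4:
    x=np.array(list(map(float,sys.argv[1:4]))); s=M.T@(x-P); t=-(float(sys.argv[4])-yaw)
    print("shift",(s/.2).round(4),"turn",round(t/180,4),"rows",max(np.linalg.norm(s)/.0417,abs(t)/7.16).round(1))
E
python3 go.py .603 -.230 .12 -16.2
```

```text
t 0.1 pos [ 0.1497 -0.6062  0.2297] yaw 13.85 q [-1.51  0.53  1.43 -0.    1.18 -0.18] F [ 0.12 -0.32 -0.03] w 0.0872 gf 0.0
shift [ 2.651  -1.2822  0.5518] turn 0.167 rows 14.4
```

Emit:
move_arm(motion="1 0.9 -0.43 0.05 0;1 0.9 -0.43 0.05 0;1 0.9 -0.43 0.05 0;1 0.9 -0.43 0.05 0;1 0.9 -0.43 0.05 0;1 0.9 -0.43 0.05 0")

```text
time: 0.6
position: [0.3076, -0.4744, 0.2197]
tool_rot: [0.992, 0.123, 0.001, -0.003]
ft_force: [0.0, 0.7, -0.6]
grip_width: 0.0873
grip_force: 0.0
```

Emit:
move_arm(motion="1 0.9 -0.43 0.05 0;1 0.9 -0.43 0.05 0;1 0.9 -0.43 0.05 0;1 0.9 -0.43 0.05 0;1 0.9 -0.43 0.05 0;1 0.9 -0.43 0.05 0")

```text
time: 1.1
position: [0.4615, -0.3495, 0.2099]
tool_rot: [0.992, 0.123, 0.001, -0.001]
ft_force: [-0.2, 0.5, 0.3]
grip_width: 0.087
grip_force: 0.0
```

Emit:
move_arm(motion="1 0.85 -0.42 0.1 0.167;1 0.85 -0.42 0.1 0.167;1 0.85 -0.42 0.1 0.167;1 0.85 -0.42 0.1 0.167;1 0.85 -0.42 0.1 0.167;1 0.85 -0.42 0.1 0.167;1 0.85 -0.42 0.1 0.167")

```text
time: 1.68
position: [0.6033, -0.2308, 0.1897]
tool_rot: [0.99, -0.139, -0.001, 0.0]
ft_force: [-0.5, -0.5, -0.5]
grip_width: 0.0873
grip_force: 0.0
```

```bash
python3 go.py .603 -.230 .12 -16.2; python3 - <<'E'
from h import *
W=np.zeros((600,800,3),np.uint8)
a,_=robot.camera("top");b,d=robot.camera("scene")
a=cv2.resize(a[140:270,280:385],None,fx=4,fy=4,interpolation=cv2.INTER_CUBIC);b=cv2.resize(b[80:220,160:260],None,fx=3.8,fy=3.8,interpolation=cv2.INTER_CUBIC)
W[:520,:420]=a; W[:532,420:800]=b; cv2.imwrite("pics/c4.png",W[...,::-1])
E
```

```text
t 1.68 pos [ 0.6033 -0.2308  0.1897] yaw -16.01 q [-0.54  0.6   1.42 -0.    1.13  1.31] F [-0.46 -0.5  -0.5 ] w 0.0873 gf 0.0
shift [-0.002  -0.0036  0.3485] turn 0.0011 rows 1.7
```

View pics/c4.png

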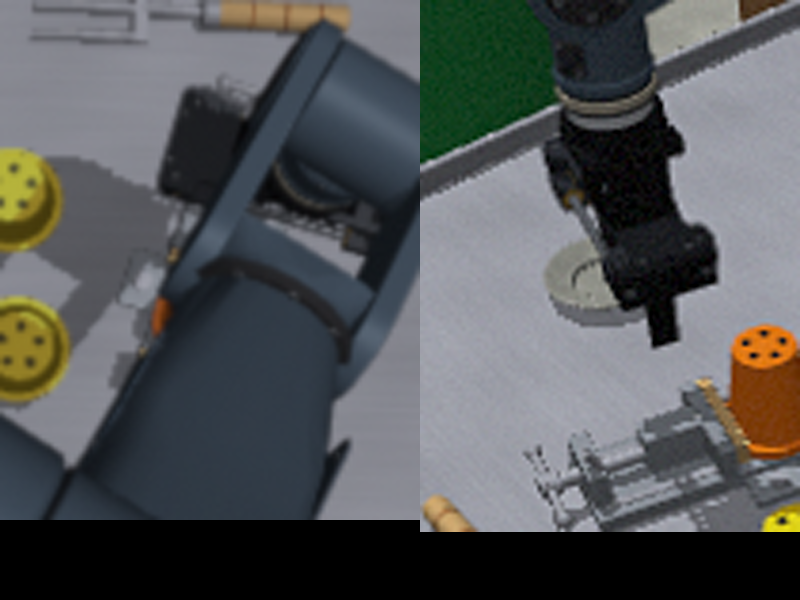

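The top view is blocked by the arm. The scene view shows the fingers over the rib, at about (665,340), with the pot untouched. Next: go down, grip the rib and drag it 30 mm.

Emit:
move_arm(motion="1 0 0 0.2 0;1 0 0 0.4 0;1 0 0 0.5 0;1 0 0 0.6 0;1 0 0 0.68 0;1 0 0 0.74 0;1 0 0 0.74 0;1 0 0 0.74 0")

```text
time: 2.45
position: [0.6021, -0.2324, 0.0424]
tool_rot: [0.99, -0.142, -0.0, -0.0]
ft_force: [0.5, 0.2, 0.0]
grip_width: 0.0867
grip_force: 0.0
```

Emit:
move_arm(motion="-1 0 0 0 0;-1 0 0 0 0;-1 0 0 0 0;-1 0 0 0 0;-1 0 0 0 0;-1 0 0 0 0;-1 0 0 0 0;-1 0 0 0 0;-1 0 0 0 0;-1 0 0 0 0", newtons=15)

```text
time: 3.28
position: [0.6036, -0.2286, 0.0424]
tool_rot: [0.99, -0.142, 0.0, -0.003]
ft_force: [6.4, 14.3, 0.8]
grip_width: 0.0286
grip_force: 7.8
```

```bash
python3 go.py
```

```text
t 3.28 pos [ 0.6036 -0.2286  0.0424] yaw -16.38 q [-0.54  0.8   1.5   0.01  0.84  1.31] F [ 6.44 14.31  0.83] w 0.0286 gf 7.788454284891486
```

The grip is about 4 mm off centre: 15 N sideways along the vise's y. I'll relieve that first, then drag.

Emit:
move_arm(motion="-1 0 -0.01 0 0;-1 0 -0.02 0 0;-1 0 -0.02 0 0;-1 0 -0.02 0 0", newtons=20)

```text
time: 3.62
position: [0.6037, -0.2283, 0.0423]
tool_rot: [0.99, -0.141, -0.0, 0.0]
ft_force: [-1.3, -4.3, -1.7]
grip_width: 0.0284
grip_force: 20.0
```

Emit:
move_arm(motion="-1 0.015 0 0 0;-1 0.03 0 0 0;-1 0.045 0 0 0;-1 0.06 0 0 0;-1 0.075 0 0 0;-1 0.075 0 0 0;-1 0.075 0 0 0")

```text
time: 4.2
position: [0.6173, -0.2322, 0.0424]
tool_rot: [0.99, -0.141, -0.001, 0.0]
ft_force: [-4.0, -2.7, 1.1]
grip_width: 0.0281
grip_force: 20.0
```

```bash
python3 go.py
```

```text
t 4.2 pos [ 0.6173 -0.2322  0.0424] yaw -16.2 q [-0.53  0.81  1.46 -0.    0.87  1.33] F [-3.95 -2.72  1.1 ] w 0.0281 gf 20.009992921259254
```

Emit:
move_arm(motion="-1 0.015 0 0 0;-1 0.03 0 0 0;-1 0.045 0 0 0;-1 0.06 0 0 0;-1 0.075 0 0 0;-1 0.082 0 0 0;-1 0.082 0 0 0;-1 0.082 0 0 0")

```text
time: 4.87
position: [0.6328, -0.2368, 0.0424]
tool_rot: [0.99, -0.141, -0.001, 0.0]
ft_force: [-3.6, -3.0, 0.5]
grip_width: 0.028
grip_force: 20.0
```

Emit:
move_arm(motion="1 0 0 0 0;1 0 0 0 0;1 0 0 0 0;1 0 0 0 0;1 0 0 0 0;1 0 0 -0.2 0;1 0 0 -0.4 0;1 0 0 -0.6 0;1 0 0 -0.6 0;1 0 0 -0.6 0")

```text
time: 5.7
position: [0.6365, -0.2372, 0.1664]
tool_rot: [0.99, -0.141, 0.004, 0.001]
ft_force: [-0.1, 0.5, -0.8]
grip_width: 0.0835
grip_force: 0.0
```

```bash
python3 go.py .514 -.200 .163 -16.2; python3 - <<'E'
from h import *
b,d=robot.camera("scene"); np.savez("pics/s5.npz",im=b,d=d)
b=cv2.resize(b[60:230,160:300],None,fx=3.5,fy=3.5,interpolation=cv2.INTER_CUBIC)
cv2.imwrite("pics/c5.png",b[...,::-1])
E
```

```text
t 5.7 pos [ 0.6365 -0.2372  0.1664] yaw -16.18 q [-0.52  0.67  1.35  0.    1.12  1.33] F [-0.06  0.51 -0.78] w 0.0835 gf 0.0
shift [-0.6401 -0.0078  0.0122] turn 0.0001 rows 3.1
```

View pics/c5.png

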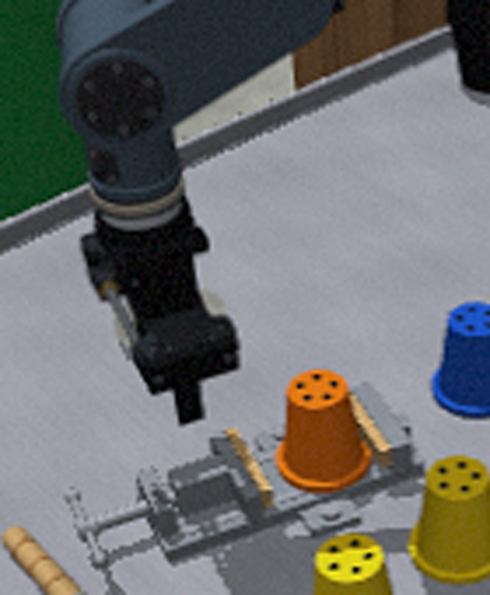

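The scene view shows the jaw open, with the pot still seated at (318,390–480) and still tucked under the fixed pad. Next I go over the pot and down.

Emit:
move_arm(motion="1 -0.2 0 0 0;1 -0.4 0 0 0;1 -0.55 0 0 0;1 -0.647 0.004 0 0;1 -0.647 0.004 0 0;1 -0.647 0.004 0 0;1 -0.647 0.004 0 0")

```text
time: 6.33
position: [0.5106, -0.2014, 0.1619]
tool_rot: [0.99, -0.141, 0.0, 0.0]
ft_force: [0.9, -0.2, -0.8]
grip_width: 0.0872
grip_force: 0.0
```

```bash
python3 go.py .512 -.202 .083 -16.2; python3 - <<'E'
from h import *
b,d=robot.camera("scene"); np.savez("pics/s6.npz",im=b,d=d)
o=robot.get_obs();P=o["position"];M=R.from_quat(o["tool_rot"]).as_matrix()
x0,y0,k=210,90,5
big=cv2.resize(b[y0:200,x0:300],None,fx=k,fy=k,interpolation=cv2.INTER_CUBIC)
def dr(X,c):
    for q in proj("scene",X): cv2.circle(big,tuple(int(v) for v in ((q+.5-[x0,y0])*k-.5).round()),3,c,-1)
dr([P+M@np.array([0,s*.0437,.008]) for s in(-1,1)],(0,255,0))
dr([[.512,-.202,.108]],(0,0,255)); dr([[P[0],P[1],.108]],(255,255,255))
cv2.imwrite("pics/c6.png",big[...,::-1])
E
```

```text
t 6.33 pos [ 0.5106 -0.2014  0.1619] yaw -16.22 q [-0.58  0.52  1.69  0.    0.93  1.27] F [ 0.95 -0.16 -0.82] w 0.0872 gf 0.0
shift [0.0073 0.0011 0.3946] turn -0.0001 rows 1.9
```

View pics/c6.png

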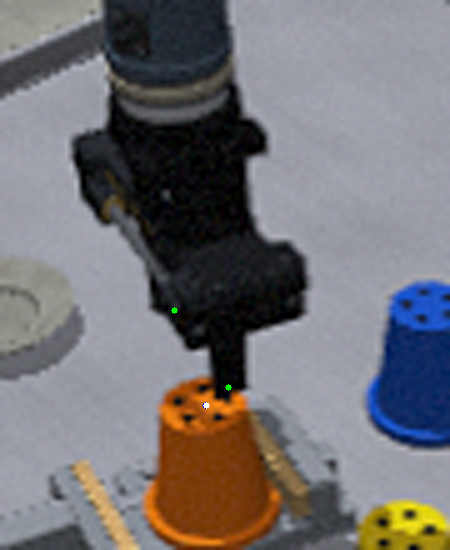

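The near fingertip (about (230,393)) and the base centre (204,407) fall within 1–2 px of their projections. I go down and pinch the base end.

Emit:
move_arm(motion="1 0.007 0 0.12 0;1 0.007 0 0.24 0;1 0.007 0 0.33 0;1 0.007 0 0.39 0;1 0.007 0 0.39 0;1 0.007 0 0.39 0")

```text
time: 6.88
position: [0.5118, -0.2015, 0.0837]
tool_rot: [0.99, -0.141, -0.0, -0.0]
ft_force: [-0.1, 0.3, 0.3]
grip_width: 0.0869
grip_force: 0.0
```

Emit:
move_arm(motion="-1 0 0 0 0;-1 0 0 0 0;-1 0 0 0 0;-1 0 0 0 0;-1 0 0 0 0;-1 0 0 0 0;-1 0 0 0 0;-1 0 0 0 0;-1 0 0 0 0", newtons=25)

```text
time: 7.63
position: [0.5115, -0.2015, 0.0851]
tool_rot: [0.99, -0.141, 0.001, 0.0]
ft_force: [-0.0, 0.9, 5.7]
grip_width: 0.0631
grip_force: 25.2
```

```bash
python3 go.py
```

```text
t 7.63 pos [ 0.5115 -0.2015  0.0851] yaw -16.21 q [-0.58  0.64  1.74  0.    0.76  1.27] F [-0.03  0.92  5.71] w 0.0631 gf 25.1512881173403
```

Emit:
move_arm(motion="-1 0 0 -0.01 0;-1 0.01 0 -0.01 0;-1 0.025 0 -0.01 0;-1 0.04 0 -0.01 0;-1 0.055 0 -0.01 0;-1 0.065 0 -0.01 0;-1 0.065 0 -0.01 0;-1 0.065 0 -0.01 0")

```text
time: 8.3
position: [0.5236, -0.2049, 0.0864]
tool_rot: [0.99, -0.141, -0.0, -0.0]
ft_force: [-0.6, -0.7, -1.2]
grip_width: 0.0629
grip_force: 24.7
```

```bash
python3 go.py; python3 - <<'E'
from h import *
b,d=robot.camera("scene")
cv2.imwrite("pics/c7.png",cv2.resize(b[130:210,190:300],None,fx=5,fy=5,interpolation=cv2.INTER_CUBIC)[...,::-1])
E
```

```text
t 8.3 pos [ 0.5236 -0.2049  0.0864] yaw -16.2 q [-0.57  0.65  1.71 -0.    0.78  1.28] F [-0.58 -0.65 -1.2 ] w 0.0629 gf 24.748886708985083
```

View pics/c7.png

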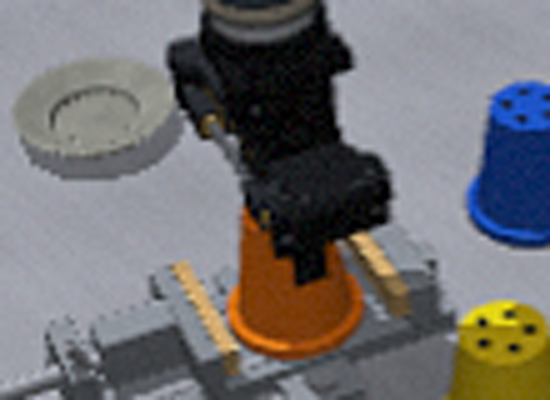

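The pot is now off the fixed pad, with its lip clear of both pads (lip at x 230–362, pads at about 235 and 385). I lift slowly first.

Emit:
move_arm(motion="-1 0 0 -0.03 0;-1 0 0 -0.06 0;-1 0 0 -0.1 0;-1 0 0 -0.15 0;-1 0 0 -0.2 0;-1 0 0 -0.2 0")

```text
time: 8.85
position: [0.5251, -0.2058, 0.1294]
tool_rot: [0.99, -0.141, 0.002, 0.001]
ft_force: [-0.7, -0.5, -0.5]
grip_width: 0.0629
grip_force: 24.7
```

Emit:
move_arm(motion="-1 0 0 -0.15 0;-1 0 0 -0.3 0;-1 0 0 -0.45 0;-1 0 0 -0.55 0;-1 0 0 -0.55 0;-1 0 0 -0.55 0")

```text
time: 9.35
position: [0.524, -0.2052, 0.2378]
tool_rot: [0.99, -0.141, 0.001, 0.001]
ft_force: [-0.6, -0.2, -1.7]
grip_width: 0.0632
grip_force: 24.7
```

```bash
python3 go.py .4745 .1757 .235 -16.2
```

```text
t 9.35 pos [ 0.524  -0.2052  0.2378] yaw -16.2 q [-0.57  0.43  1.59 -0.    1.12  1.28] F [-0.63 -0.17 -1.71] w 0.0632 gf 24.747591944178566
shift [-0.7691 -1.7597  0.01  ] turn -0.0 rows 9.2
```

Emit:
move_arm(motion="-1 -0.04 -0.1 0 0;-1 -0.1 -0.22 0 0;-1 -0.16 -0.37 0 0;-1 -0.22 -0.52 0 0;-1 -0.28 -0.66 0 0;-1 -0.34 -0.8 0 0;-1 -0.385 -0.88 0 0;-1 -0.385 -0.88 0 0")

```text
time: 10.02
position: [0.4954, -0.0105, 0.2345]
tool_rot: [0.99, -0.139, -0.003, -0.001]
ft_force: [-0.7, 0.0, -1.0]
grip_width: 0.0631
grip_force: 24.7
```

Emit:
move_arm(motion="-1 -0.04 -0.1 0 0;-1 -0.1 -0.22 0 0;-1 -0.16 -0.37 0 0;-1 -0.22 -0.52 0 0;-1 -0.28 -0.66 0 0;-1 -0.34 -0.8 0 0;-1 -0.385 -0.88 0 0;-1 -0.385 -0.88 0 0;-1 -0.385 -0.88 0 0")

```text
time: 10.77
position: [0.4733, 0.176, 0.2352]
tool_rot: [0.99, -0.14, -0.001, 0.001]
ft_force: [0.6, -0.9, -0.3]
grip_width: 0.0635
grip_force: 24.7
```

```bash
python3 go.py .4745 .1757 .14 -16.2;  python3 - <<'E'
from h import *
b,d=robot.camera("scene"); np.savez("pics/s8.npz",im=b,d=d)
P=robot.get_obs()["position"]; x0,y0,k=270,90,4
big=cv2.resize(b[y0:290,x0:400],None,fx=k,fy=k,interpolation=cv2.INTER_CUBIC)[:600*1]
th=np.linspace(0,6.28,50)
def ring(x,y,z,r,c):
    q=((proj("scene",[[x+r*np.cos(h),y+r*np.sin(h),z] for h in th])+.5-[x0,y0])*k-.5).round().astype(int); cv2.polylines(big,[q.reshape(-1,1,2)],True,c,1)
ring(P[0],P[1],P[2]-.0655,.046,(255,255,255)); ring(.4745,.1757,.054,.062,(0,255,0)); ring(.4745,.1757,.065,.012,(0,0,255))
cv2.imwrite("pics/c8.png",cv2.resize(big,None,fx=.74,fy=.74)[...,::-1])
E
```

```text
t 10.77 pos [0.4733 0.176  0.2352] yaw -16.09 q [ 0.13  0.36  1.72 -0.    1.06  1.99] F [ 0.63 -0.89 -0.3 ] w 0.0635 gf 24.748951381479856
shift [ 0.0071 -0.0012  0.4762] turn 0.0006 rows 2.3
```

View pics/c8.png

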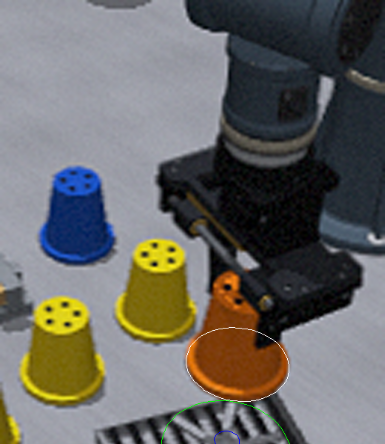

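I have now viewed all ten pictures. This one shows the pot hanging mouth down above the star, its lip at (187–289, 330–400), matching the FK ring. I'll check the star's position numerically, using the held pot to correct the scene camera's bias.

```bash
python3 - <<'E'
from h import *
o=np.load("pics/s8.npz"); im=o["im"]; hsv=cv2.cvtColor(im,cv2.COLOR_RGB2HSV)
m=((hsv[...,0]<14)&(hsv[...,1]>170)).astype(np.uint8); m[:,:325]=0; m[:,375:]=0; m[:180]=0;m[235:]=0
n,l,st,_=cv2.connectedComponentsWithStats(m); k=1+np.argmax(st[1:,4]); print(st[k])
v,u=np.nonzero(l==k); low=v>=v.max()-14
P=np.array([.4733,.176,.2352]); th=np.linspace(0,6.28,200)
X=lambda dz:[[P[0]+.046*np.cos(h),P[1]+.046*np.sin(h),P[2]-dz] for h in th]
q=np.r_[proj("scene",X(.0655)),proj("scene",X(.0555))]
print("obs lip u",u.min(),u.max(),"v max",v.max(),"pred u",q[:,0].min(),q[:,0].max(),"v",q[:,1].max())
for z in(.059,.065): print(z,"top",at_z("top",[(242.5/6-.5+180,262.5/6-.5+185)],z)[0].round(4),"scene",at_z("scene",[(154.5/3-.5+295,75.5/3-.5+215)],z)[0].round(4))
a=(154.5/3-.5+295,75.5/3-.5+215)
b=np.array([(u.min()+u.max())/2-(q[:,0].min()+q[:,0].max())/2, v.max()-q[:,1].max()]); print("bias",b)
print("scene corrected",at_z("scene",[np.array(a)-b],.065)[0].round(4))
E
```

```text
[335 181  32  45 629]
obs lip u 335 366 v max 225 pred u 332.7102207903191 368.0361882779875 v 225.2261590039831
0.059 top [0.4746 0.1757 0.059 ] scene [0.4742 0.1756 0.059 ]
0.065 top [0.4744 0.1748 0.065 ] scene [0.4785 0.1786 0.065 ]
bias [ 0.12679547 -0.226159  ]
scene corrected [0.4794 0.1789 0.065 ]
```

Both cameras agree on the star at about (0.475, 0.1765), within 3 mm. I go down to just above contact.

Emit:
move_arm(motion="-1 0.007 -0.005 0.1 0;-1 0.007 -0.005 0.22 0;-1 0.007 -0.005 0.34 0;-1 0.007 -0.005 0.44 0;-1 0.007 -0.005 0.5 0;-1 0.007 -0.005 0.53 0;-1 0.007 -0.005 0.53 0;-1 0.007 -0.005 0.53 0;-1 0.007 -0.005 0.53 0")

```text
time: 11.57
position: [0.4765, 0.1762, 0.1313]
tool_rot: [0.99, -0.141, 0.001, -0.0]
ft_force: [0.9, 0.1, -0.7]
grip_width: 0.0633
grip_force: 24.7
```

Emit:
move_arm(motion="-1 0 0 0.01 0;-1 0 0 0.02 0;-1 0 0 0.03 0;-1 0 0 0.03 0;-1 0 0 0.03 0")

```text
time: 11.98
position: [0.4755, 0.1767, 0.1246]
tool_rot: [0.99, -0.141, -0.0, 0.0]
ft_force: [-0.2, -0.1, -0.8]
grip_width: 0.0634
grip_force: 24.7
```

```bash
python3 go.py .475 .1765 .12 -16.2
```

```text
t 11.98 pos [0.4755 0.1767 0.1246] yaw -16.19 q [ 0.14  0.53  1.82 -0.    0.78  1.99] F [-0.23 -0.1  -0.8 ] w 0.0634 gf 24.749050404061563
shift [-0.0019  0.0018  0.023 ] turn 0.0001 rows 0.1
```

Emit:
move_arm(motion="-1 0 0 0.01 0;-1 0 0 0.02 0;-1 0 0 0.02 0;-1 0 0 0.02 0")

```text
time: 12.32
position: [0.4758, 0.1767, 0.1208]
tool_rot: [0.99, -0.141, 0.0, -0.0]
ft_force: [-0.1, 0.3, 3.4]
grip_width: 0.0629
grip_force: 25.0
```

Emit:
move_arm(motion="-1 0 0 0.01 0;-1 0 0 0.02 0;-1 0 0 0.02 0;-1 0 0 0.02 0")

```text
time: 12.65
position: [0.4758, 0.1767, 0.1167]
tool_rot: [0.99, -0.141, 0.0, -0.0]
ft_force: [-0.1, -0.1, 5.6]
grip_width: 0.0627
grip_force: 25.1
```

```bash
python3 go.py .475 .1765 .11 -16.2
```

```text
t 12.65 pos [0.4758 0.1767 0.1167] yaw -16.21 q [0.14 0.55 1.83 0.   0.76 1.99] F [-0.08 -0.08  5.59] w 0.0627 gf 25.12448858760763
shift [-0.0037  0.0023  0.0337] turn -0.0 rows 0.2
```

Contact came at about z = 0.122, and the force slope matches the spring. Another 5 mm should give about 10 mm of travel.

Emit:
move_arm(motion="-1 0 0 0.01 0;-1 0 0 0.02 0;-1 0 0 0.026 0;-1 0 0 0.026 0;-1 0 0 0.026 0;-1 0 0 0.026 0;-1 0 0 0.026 0")

```text
time: 13.23
position: [0.4759, 0.1767, 0.112]
tool_rot: [0.99, -0.141, 0.0, -0.0]
ft_force: [-1.8, -0.6, 8.1]
grip_width: 0.0629
grip_force: 25.3
```

```bash
python3 - <<'E'
from h import *
F=[];Z=[]
for i in range(8):
    robot.camera("scene"); o=robot.get_obs(); F.append(o["ft_force"]); Z.append(o["position"])
print(np.mean(F,0),np.std(F,0),np.mean(Z,0),o["time"],o["grip_width"],o["grip_force"])
E
```

```text
[-1.15294164  0.02924313  7.95569111] [0.4216352  0.56789326 0.48643988] [0.47589749 0.1767172  0.11200451] 13.6333 0.06329182449188572 25.30324478284456
```

```bash
python3 - <<'E'
from h import *
def arms(n,ims,ds):
    d=np.median(ds,0); u,v,P=cloud(n,d); r=np.hypot(P[:,0]-.4755,P[:,1]-.1765)
    k=(r>.05)&(r<.066)&(P[:,2]>.030)&(P[:,2]<.068); return P[k],u[k],v[k]
s=np.load("pics/scene0.npz")
A,u0,v0=arms("scene",None,[s["d"]])
fr=[robot.camera("scene") for _ in range(6)]
B,u1,v1=arms("scene",None,[f[1] for f in fr])
for Q in(A,B): print(len(Q),np.histogram(Q[:,2],bins=np.arange(.03,.070,.004))[0],np.percentile(Q[:,2],[25,50,75]).round(4))
print("F",robot.get_obs()["ft_force"],robot.get_obs()["time"])
# sector-wise
for lo in range(-180,180,60):
    o=[]
    for Q in(A,B):
        a=np.degrees(np.arctan2(Q[:,1]-.1765,Q[:,0]-.4755)); k=(a>=lo)&(a<lo+60); o+=[k.sum(),np.median(Q[k,2]).round(4) if k.any() else 0]
    print(lo,o)
E
```

```text
87 [ 0  0  0  1 10 48 28  0  0  0] [0.0511 0.0531 0.0542]
76 [ 0  1 16 57  2  0  0  0  0  0] [0.0423 0.0438 0.0447]
F [-1.39007252  0.50280816  8.31393472] 13.9333
-180 [np.int64(9), np.float64(0.0532), np.int64(0), 0]
-120 [np.int64(16), np.float64(0.0538), np.int64(14), np.float64(0.0445)]
-60 [np.int64(20), np.float64(0.0527), np.int64(20), np.float64(0.0442)]
0 [np.int64(16), np.float64(0.0534), np.int64(15), np.float64(0.0436)]
60 [np.int64(14), np.float64(0.0522), np.int64(15), np.float64(0.0431)]
120 [np.int64(12), np.float64(0.0521), np.int64(12), np.float64(0.0441)]
```

Depth and force both put the star at about 9.2 mm. I press 0.8 mm more, then hold.

Emit:
move_arm(motion="-1 0 0 0.002 0;-1 0 0 0.0045 0;-1 0 0 0.0045 0;-1 0 0 0.0045 0;-1 0 0 0.0045 0;-1 0 0 0.0045 0;-1 0 0 0.0045 0;-1 0 0 0.0045 0;-1 0 0 0.0045 0;-1 0 0 0.0045 0;-1 0 0 0.0045 0;-1 0 0 0.0045 0")

```text
time: 14.93
position: [0.4759, 0.1767, 0.1112]
tool_rot: [0.99, -0.141, 0.001, -0.0]
ft_force: [-0.6, -0.0, 8.0]
grip_width: 0.0633
grip_force: 25.3
```

Emit:
move_arm(motion="-1 0 0 0 0;-1 0 0 0 0;-1 0 0 0 0;-1 0 0 0 0;-1 0 0 0 0;-1 0 0 0 0;-1 0 0 0 0;-1 0 0 0 0;-1 0 0 0 0;-1 0 0 0 0;-1 0 0 0 0;-1 0 0 0 0")

```text
time: 15.93
position: [0.4759, 0.1767, 0.1112]
tool_rot: [0.99, -0.141, 0.0, -0.0]
ft_force: [-0.5, 0.7, 8.4]
grip_width: 0.0632
grip_force: 25.3
```

Emit:
move_arm(motion="-1 0 0 0 0;-1 0 0 0 0;-1 0 0 0 0;-1 0 0 0 0;-1 0 0 0 0;-1 0 0 0 0;-1 0 0 0 0;-1 0 0 0 0;-1 0 0 0 0;-1 0 0 0 0;-1 0 0 0 0;-1 0 0 0 0")

```text
time: 16.93
position: [0.4759, 0.1767, 0.1112]
tool_rot: [0.99, -0.141, 0.001, -0.0]
ft_force: [-1.5, -0.8, 8.9]
grip_width: 0.0633
grip_force: 25.3
```

```bash
python3 - <<'E'
from h import *
fr=[];F=[];Z=[]
for i in range(10):
    fr.append(robot.camera("scene")[1]); o=robot.get_obs(); F.append(o["ft_force"]); Z.append(o["position"])
print(np.mean(F,0),np.mean(Z,0),o["time"],o["grip_width"],o["grip_force"])
s=np.load("pics/scene0.npz")["d"]; o=[]
for d in(s,np.median(fr,0)):
    u,v,P=cloud("scene",d); r=np.hypot(P[:,0]-.4755,P[:,1]-.1765)
    k=(r>.05)&(r<.066)&(P[:,2]>.03)&(P[:,2]<.068)&(np.degrees(np.arctan2(P[:,1]-.1765,P[:,0]-.4755))>-120); o.append(P[k,2]); print(k.sum(),np.median(P[k,2]),P[k,2].mean())
# grating/bench reference and pot pose check
im=robot.camera("scene")[0]; hsv=cv2.cvtColor(im,cv2.COLOR_RGB2HSV); d=np.median(fr,0)
v,u=np.nonzero((hsv[...,0]<14)&(hsv[...,1]>170)&(d>0)); P=at_depth("scene",np.c_[u,v],d[v,u])
k=(np.hypot(P[:,0]-.4755,P[:,1]-.1765)<.07)&(P[:,2]>.04); P=P[k]; L=P[P[:,2]<.058]
from scipy.optimize import least_squares
f=least_squares(lambda c:np.hypot(L[:,0]-c[0],L[:,1]-c[1])-.046,[.4755,.1765],loss="soft_l1",f_scale=.003); print("lip centre",f.x,len(L),"zmin",np.percentile(P[:,2],2))
E
```

```text
[-1.16930444  0.23041769  8.5000709 ] [0.47590168 0.17672183 0.11116815] 17.4333 0.0634613448120193 25.334795944509096
78 0.05307725923183437 0.0525713716291631
74 0.04301832236747155 0.04246649574792564
lip centre [0.47768904 0.17151175] 99 zmin 0.04928669523485008
```

The hold is at 10 mm by both force and depth (about 9.35 N, 10.1 mm). I hold two more seconds for margin and hand in.

Emit:
move_arm(motion="-1 0 0 0 0;-1 0 0 0 0;-1 0 0 0 0;-1 0 0 0 0;-1 0 0 0 0;-1 0 0 0 0;-1 0 0 0 0;-1 0 0 0 0;-1 0 0 0 0;-1 0 0 0 0;-1 0 0 0 0;-1 0 0 0 0")

```text
time: 18.48
position: [0.4759, 0.1767, 0.1112]
tool_rot: [0.99, -0.141, 0.0, -0.0]
ft_force: [-1.0, 0.6, 8.5]
grip_width: 0.0631
grip_force: 25.3
```

Emit:
move_arm(motion="-1 0 0 0 0;-1 0 0 0 0;-1 0 0 0 0;-1 0 0 0 0;-1 0 0 0 0;-1 0 0 0 0;-1 0 0 0 0;-1 0 0 0 0;-1 0 0 0 0;-1 0 0 0 0;-1 0 0 0 0;-1 0 0 0 0")

```text
time: 19.48
position: [0.4759, 0.1767, 0.1112]
tool_rot: [0.99, -0.141, 0.0, -0.0]
ft_force: [-0.6, 0.1, 8.3]
grip_width: 0.0633
grip_force: 25.3
```

```bash
python3 -c "
from rig import robot
print(robot.hand_in())"
```

```text
the job is handed in; nothing more can be done
None
```

I opened the jaw about 30 mm, lifted the orange pot out mouth down, centred it on the star to about 3 mm and held the star at about 10 mm for over 5 s; I handed it in still gripped and pressed at about 19.5 s, and no verdict came back.

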